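# Open the safety cap of the green canister

## Task

Open the green canister: push its red sprung cap down only just as far as the catch needs to let it turn (that depth has to be felt for: pressing much further crushes the seal below, twisting hard too early strains the catch), twist it anticlockwise free, then lift it off and stand it upright in the aluminium tray. Twist only lightly while it is locked, do not let the cap fall, and leave the blue canister and everything else on the counter where it is.

Things in the scene. Friction and masses are not known exactly. Their poses are not given: they have to be found in the camera images.
- canister: Green plastic canister bolted to the counter, 140 (x) x 110 (y) x 110 mm high, with a round steel bayonet neck, 60 mm across, rising 40 mm from the centre of its top. Origin: centre of its underside.
- cap: Red sprung bayonet cap, 100 to 160 g, on the green canister. Origin: centre of its stem's foot, z up. Steel stem 29 mm across, 30 long, with a 48 x 6 x 6 mm cross-pin along x at its foot; on it a red disc 70 mm across, 30 to 36 mm above the foot, thin skirt down to 10 mm. Locked at the start: its x along the canister's x, foot 138 mm and disc top 174 mm above the counter.
- cap_grip (a point): Centre of the upright grip bar on the cap's disc, 49 mm above the cap's foot, axes as the cap's. Bar: 56 mm long (x), 14 thick (y), 26 high, from 36 to 62 mm above the foot; its top 200 mm above the counter when locked.
- neck_mouth (a point): Centre of the green canister's neck mouth, at its rim, 150 mm above the counter; axes as the canister's. The cap's foot sits 12 mm below it when locked. A spring pushes the cap up with 5 N, plus 0.5 N per mm pressed; once free it lifts the cap about 7 mm above its locked height. More than 45 N between cap and canister (all contacts added up) strains the catch.
- locked_mark (a point): White mark on the canister's top, 47 mm from the neck's axis along the canister's x (another opposite): the bar's direction when locked. Two catch teeth bar the cap's turning until it is pressed below them: 3 to 14 mm down, different each time, not to be seen, so it is found by pressing a little further and twisting lightly in turn. 1.8 mm below the depth where it clears, the stem meets the seal.
- open_mark (a point): Yellow mark, 47 mm from the neck's axis, 59 degrees anticlockwise (from above) of the white one (another opposite): the bar's direction when the cap lifts free. Turning from locked, the pin meets barring teeth after about 5 degrees, felt as a torque (over about 0.3 N m strains the catch); between them it turns easily, is past them at about 49 degrees, and hits an end stop at about 69.
- seal (a joint): Hidden rubber seal inside the neck, below the cap's stem: 0 untouched, grows (m) as it is squeezed, 20 N per mm; beyond 0.0005 (10 N on it, besides the spring) it is crushed. Better felt than read: the reading is too noisy to go by.
- blue_canister: Look-alike blue canister with a black cap on, same size, bolted to the counter; origin: centre of its underside. To be left alone.
- tray: Square aluminium tray, fixed, 130 x 130 mm, rim 14 mm high, walls 4 mm. Origin: centre of its underside.
- tray_in (a point): Centre of the tray's inner floor (about 4 mm above the counter).
- screw_box: Loose bystander: green screw carton, 70 x 110 x 50 mm; origin: centre of its underside.
- yellow_box: Loose bystander: yellow carton, 60 x 90 x 70 mm; origin: centre of its underside.
- white_box: Loose bystander: white carton, 80 x 80 x 45 mm; origin: centre of its underside.
- tape_roll: Loose bystander: amber tape roll standing flat, 96 mm across, 50 mm high; origin: centre of its underside.
- screwdriver: Loose bystander: orange-handled screwdriver lying on the counter; origin under its middle.
- jar: Loose bystander: clear jar with white lid, 60 mm across, 85 mm high; origin: centre of its underside.
Things that resemble listed ones, but are neither listed nor needed, are in the scene too. Leave any purple look-alike of the cap alone. There is more than one size of the tray; the one meant has the size given above.

How it is judged (in metres and radians):
On the way, in this order (a step that is already met when the one before it is completed fails the run):
1. the cap, still in the neck, has been turned past its catch (more than 43 degrees from locked) (angle between the x axis of cap and the x axis of canister, either way round above 0.75 rad and horizontal distance between cap and neck_mouth below 0.01 m and z of cap in the frame of neck_mouth below 0 m), for 0.05 s.
2. the cap is lifted clear of the neck (z of cap in the frame of neck_mouth above 0.005 m), for 0.05 s.
At the end, for the whole second after the job is handed in: The cap stands upright (within 7 degrees) at rest on the floor of the tray, its foot within 45 mm of the tray's centre and less than 6 mm above the tray floor (horizontal distance between cap and tray_in below 0.045 m and z of cap in the frame of tray_in below 0.006 m and angle between cap's own z axis and vertical below 0.12 rad and contact force between cap and tray above 0.5 N and linear speed of cap below 0.02 m/s); the robot touches nothing.
It fails at once if the seal crushed (squeezed more than 0.5 mm, 10 N on it) (value of joint seal above 0.0005 m).
It fails at once if the cap and canister forced against one another with more than 45 N (contact force between cap and canister above 45 N).
It fails at once if the cap let fall (faster than 0.6 m/s with no finger on it) (linear speed of cap above 0.6 m/s and contact force between the fingers and cap below 0.1 N).
It fails at once if the blue canister pushed (more than 5 N) (contact force between any of the fingers, the arm, cap and blue_canister above 5 N).
It fails at once if a bystander moved more than 25 mm (distance of any of screw_box, yellow_box, white_box, tape_roll, screwdriver, jar from where it was at the start of the episode above 0.025 m).
It also fails if it takes over 72 s, if anything falls off the work surface, if the arm or the gripper's body presses on something with over 40 N, if the wrist force passes 120 N, or if a joint passes its speed limit or range.

## Robot

A 7-joint arm with a two-finger parallel gripper is mounted at the origin on the work surface. World frame = base frame: x ahead of the robot, y to its left, z up, the work surface at z = 0. Lengths are in m, angles in degrees, forces in N, time in s.
With the tool pointing down it reaches from about 0.425 to 0.875 m from the base axis. Payload 4.7 kg.
Tool frame: the origin (TCP) lies midway between the tips of the shut fingers; the grasp point (between the pads) lies 19 mm behind it; z points along the fingers, y is the line along which they close (so a half turn about z gives the same grasp; the last joint's range is limited). The gripper opens to 87 mm and grips with 3 to 60 N. Pads are 19 mm wide; open, the fingers measure 117 mm over their backs; the gripper's body (75 mm by 190 mm) begins 51 mm behind the grasp point.
Start: joints at [77.699, 18.392, -4.016, 83.108, 1.295, 78.541, -3.26], TCP at [0.147, -0.633, 0.223] pointing down, gripper open.
Joint ranges: [-163.93, 163.93], [-17.29, 119.83], [-79.2, 71.16], [3.27, 140.29], [-89.18, 269.18], [5.43, 117.66], [-154.24, 154.24]. Speed limits (degrees/s): [147.25, 147.25, 180, 180, 180, 180, 180].

## Interface

Orientations are given as [roll, pitch, yaw] about the fixed x, y, z axes, in that order (R = Rz(yaw) Ry(pitch) Rx(roll)).
In Python, from cell import env, viewer, boxes_of, masks_of gives the robot as it stands. The module is installed in compiled form; this text tells all that it offers.
- The arm moves only by the tool apply_moves, never from a script. Its argument "moves" is a list of rows, each a list of 7 numbers: the shift along the tool's x, y, z scaled (see below), then the turn, a rotation vector about the tool's x, y, z scaled (see below), then the opening, from 0 (shut) to 1 (fully open). A call has 1 to 20 rows; each row is the pose to reach, as a shift and turn from the pose commanded when the call began, along the tool's axes at that moment; what a row does not reach only later rows make up. The controller multiplies each number of a shift by 0.2 m and each number of a turn by 1.5 rad. A row lasts 1/10 s, in which the tool goes at most 50 mm and 8.59 degrees, less where a joint would pass 70% of its speed; a pose out of reach is approached as far as the arm can. A call with a number of a shift or a turn outside -1 to 1 is refused whole. A call with a gripper value outside its range is refused whole. The fingers move at their own pace and stop on an object; "grip_force" is the grip in N (left out, the last holds). Time passes only in rows, so rows that repeat a pose let the fingers close. It gives the time, the measured TCP pose, the force, the opening and the grip force at its end, in the units of the state.
- env.get_obs(): the state, without advancing time (a new reading comes with each control period).
- viewer.read_camera(name): name is "side" or "top"; returns the picture (384x512x3 uint8, red, green, blue); there is no depth.
- viewer.get_calibration(name): a dict with "fov_y" (degrees; the focal length in pixels is half the picture's height over the tangent of half this angle, whatever the lens; pixels are square), "cx", "cy" (the principal point, pixels), "position" and "orientation" of the camera in the world. Camera axes: x right, y up, looking along -z (the intrinsics and any distortion apply to the point x, -y, -z); pixel columns grow to the right and rows downward; lengths in m; the calibration is good to about 2 mm. A picture is of the moment at which its call begins. get_calibration takes no time and is no camera call.
- env.sign_off(): hands the job in; it is judged then, once.
Trained networks look in the newest picture that a camera, given by its name, has taken for a name from the list of things; names that differ only in an ending like _2 or _b are one class to them, and where a whole thing is asked for, a point or a joint stands for the part that bears it (a point fixed in the world has none). Each returns a list of dicts, best first, with "conf" (0 to 1); they miss things now and then, are a little off and sometimes report something else, mostly with a low value. They report only what shows in the picture. A call takes as long as a camera call. They do not tell look-alikes from the thing itself.
- boxes_of(camera, target): "location" ([column, row] in pixels, amid what is visible of it).
- masks_of(camera, target): "pixels" (384x512 bool, what is visible of it) and "location" ([column, row] in pixels, amid what is visible of it).
The state is a dict: "time_s": time; "qpos": joint angles; "joint_velocities": joint speeds; "effort": joint torques, N m; "tool_pos": TCP position; "tool_rot": TCP orientation; "force": force on the tool from outside, world axes, zero at the start; "wrist_torque": the same for the moment, N m; "grip_width": finger opening in m; "grasp_force": force on a finger pad.
Only numpy, scipy, OpenCV 4.12 (cv2) and the standard library are available. Lean on these libraries where they do the work, as an engineer would, in place of code of your own. Each camera call takes 0.05 s, during which the arm holds its last target. There are 200 camera calls.

## Working session

There is one attempt and no reset: what is moved stays moved. The work goes in short steps, Python scripts to look and compute and a tool call to move; the robot and the scene stay as the last step left them, time stands still between calls to the robot, and variables do not carry over. Pictures are saved under pics/ and viewed, at most 10 in all, crops included, and the job is handed in when it is done.

Besides the shell and the picture viewer there is one more tool, called after "Request:" in YAML: its name, and indented under it one key for each argument. apply_moves: Moves the arm, as the interface text tells. Shifts and turns lie within -1 to 1; 1 stands for 0.2 m of shift or 1.5 rad of turn. Its arguments: {"type":"object","properties":{"moves":{"type":"array","items":{"type":"array","items":{"type":"number","minimum":-1,"maximum":1}}},"grip_force":{"type":"number"}},"required":["moves"]}

```bash
mkdir -p pics
python3 - <<'E'
from cell import env, viewer, boxes_of, masks_of
import cv2,numpy as np
for c in("top","side"):
    im=viewer.read_camera(c); cv2.imwrite(f"pics/{c}0.png",im[:,:,::-1]); print(c,viewer.get_calibration(c))
    for t in("canister","cap","tray","blue_canister","cap_grip"):
        print(t,[(np.round(d["location"]).tolist(),round(d["conf"],2)) for d in boxes_of(c,t)])
print(env.get_obs())
E
```

```text
top {'fov_y': 57.33321428359066, 'cx': 251.5067585978046, 'cy': 192.5833957273716, 'position': array([0.29548605, 0.03292461, 1.19022886]), 'orientation': array([  9.55739442,  -0.82478734, -90.27151166])}
canister [([182.0, 158.0], 0.74)]
cap [([191.0, 204.0], 0.82), ([169.0, 141.0], 0.71)]
tray [([332.0, 273.0], 0.92), ([353.0, 202.0], 0.77)]
blue_canister [([272.0, 184.0], 0.94), ([182.0, 159.0], 0.35)]
cap_grip [([192.0, 207.0], 0.7)]
side {'fov_y': 46.201556636747995, 'cx': 263.2244573497021, 'cy': 190.9809738266142, 'position': array([1.53590065, 0.71471171, 1.08443848]), 'orientation': array([ 53.21376122,  -0.83162518, 123.22022097])}
canister [([299.0, 264.0], 0.8), ([233.0, 206.0], 0.5)]
cap [([304.0, 232.0], 0.83), ([321.0, 225.0], 0.53)]
tray [([238.0, 163.0], 0.9), ([191.0, 184.0], 0.78)]
blue_canister [([232.0, 206.0], 0.85)]
cap_grip [([314.0, 230.0], 0.7), ([305.0, 229.0], 0.67)]
{'time_s': 0.6, 'qpos': array([77.70026179, 18.38940048, -4.01872537, 83.10903348,  1.29533646,
       78.54257794, -3.2585039 ]), 'joint_velocities': array([ 0.10551759,  0.01604766,  0.02425886,  0.00577514,  0.10121906,
       -0.03387253, -0.02888419]), 'effort': array([-2.17990157e-05, -4.90804911e+01, -4.02892046e-01, -3.12612784e+01,
       -6.34357380e-02,  3.37838824e-02,  5.09806682e-05]), 'tool_pos': array([ 0.14740335, -0.63306408,  0.2226025 ]), 'tool_rot': array([1.79995844e+02, 2.43994853e-03, 1.31126212e+01]), 'force': array([ 0.48458422, -0.20698561,  0.16081517]), 'wrist_torque': array([-0.01110491,  0.00609033, -0.00370114]), 'grasp_force': 0.0, 'grip_width': 0.08682097911612947}
```

View pictures.

Run:
```python
import cv2
a=cv2.imread("pics/top0.png")
cv2.imwrite("pics/top0c.png",cv2.resize(a[90:310,120:400],None,fx=2.7,fy=2.7,interpolation=cv2.INTER_CUBIC))
```

```text
(no output)
```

View pics/top0.png

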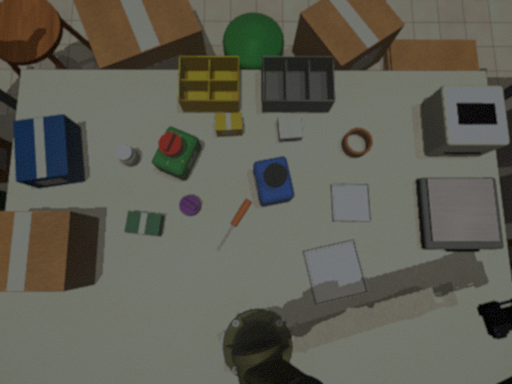

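View pics/side0.png

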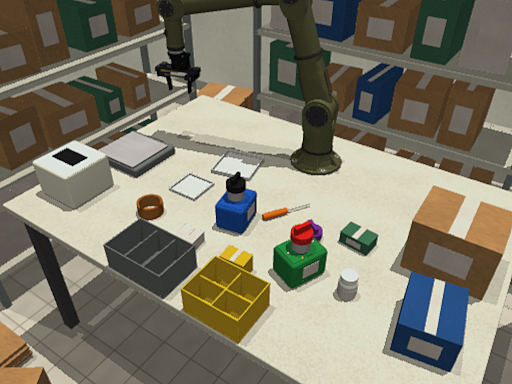

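View pics/top0c.png

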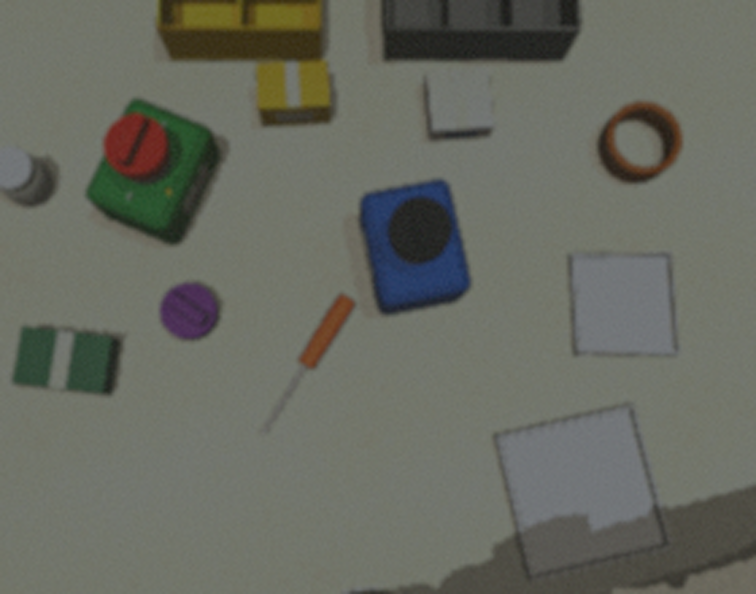

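```bash
cat > h.py <<'E'
import numpy as np,cv2
from scipy.spatial.transform import Rotation as Ro
from cell import env, viewer, boxes_of, masks_of
def cam(n):
    c=viewer.get_calibration(n); f=192/np.tan(np.radians(c["fov_y"]/2))
    return f,c["cx"],c["cy"],np.array(c["position"]),Ro.from_euler("xyz",c["orientation"],degrees=True).as_matrix()
def proj(n,P):
    f,cx,cy,p,R=cam(n); q=(np.atleast_2d(P)-p)@R
    return np.c_[cx+f*q[:,0]/-q[:,2], cy+f*q[:,1]/q[:,2]]
def back(n,uv,z):
    f,cx,cy,p,R=cam(n); d=R@np.array([(uv[0]-cx)/f,-(uv[1]-cy)/f,-1]); return p+d*(z-p[2])/d[2]
def avg(n,k=4): return np.mean([viewer.read_camera(n).astype(float) for _ in range(k)],0)
def hullcent(uv):
    m=cv2.moments(cv2.convexHull(uv.astype(np.float32))); return np.array([m["m10"],m["m01"]])/m["m00"]
E
python3 - <<'E'
from h import *
from scipy.optimize import least_squares
ims={n:avg(n) for n in("top","side")}
np.savez("ims.npz",**ims)
a=np.arange(0,2*np.pi,.2)
cent={}
for n in ims:
    im=ims[n]; m=((im[:,:,0]>60)&(im[:,:,1]<.55*im[:,:,0])&(im[:,:,2]<.6*im[:,:,0])).astype(np.uint8)
    k,l,s,c=cv2.connectedComponentsWithStats(m)
    for i in range(1,k):
        if s[i,4]>25: print(n,s[i],c[i])
    box=(slice(115,195),slice(140,220)) if n=="top" else (slice(205,300),slice(255,345))
    crop=cv2.convertScaleAbs(im[box][:,:,::-1],alpha=1.7)
    cv2.imwrite(f"pics/{n}1.png",cv2.resize(crop,None,fx=6,fy=6,interpolation=cv2.INTER_CUBIC))
    # cap masks
    for d in masks_of(n,"cap"): print(n,d["conf"],d["location"],d["pixels"].sum())
    for d in masks_of(n,"tray"):
        pts=np.argwhere(d["pixels"])[:,::-1].astype(np.float32)
        r=cv2.boxPoints(cv2.minAreaRect(pts)); w=np.array([back(n,q,.010)[:2] for q in r])
        print("tray",n,d["conf"],w.mean(0),np.linalg.norm(np.diff(w,axis=0),axis=1),back(n,d["location"],.004))
E
```

```text
top [159 132  23  23 377] [169.93103448 143.67639257]
top 0.95 [168.8, 143.3] 458
top 0.8 [190.9, 205.1] 388
tray top 0.89 [ 0.46083932 -0.32400838] [0.13506103 0.13218919 0.13259288] [ 0.46131184 -0.32773255  0.004     ]
side [137 195  19  24  58] [142.48275862 205.10344828]
side [153 196  10  13  30] [158.63333333 203.56666667]
side [262 208  26  12 135] [274.5037037  213.40740741]
side [291 221  23  25 434] [301.89861751 233.45391705]
side 0.93 [300.2, 232.4] 455
side 0.54 [316.0, 228.0] 154
side 0.33 [294.7, 259.9] 1946
tray side 0.72 [ 0.45658805 -0.32377818] [0.16559228 0.19762645 0.15272622] [ 0.44929975 -0.31660615  0.004     ]
tray side 0.61 [ 0.22058256 -0.26320022] [0.21761268 0.23788321 0.20539909] [ 0.21375996 -0.24721753  0.004     ]
```

View pics/top1.png

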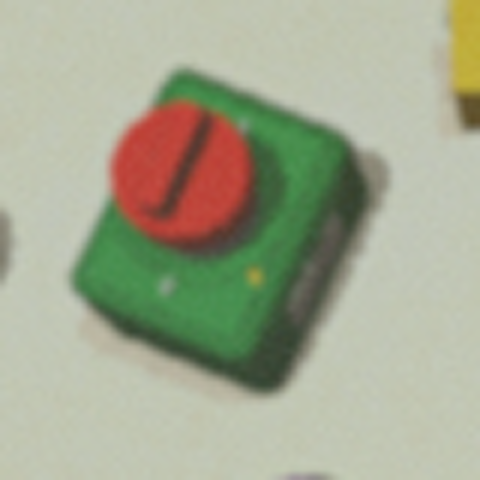

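View pics/side1.png

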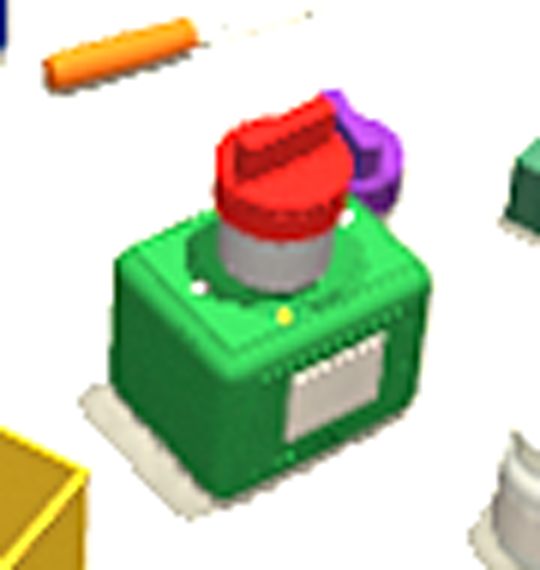

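Run:
```python
from h import *
from scipy.optimize import least_squares
M={"top":[(180.1,135.2),(167.4,162.3),(182.1,160.6)],"side":[(312.4,240.6),(287.6,252.6),(301.9,257.3)]}
red={"top":(169.93,143.68),"side":(301.9,233.45)}
a=np.arange(0,2*np.pi,.1)
def cap(p,yaw):
    D=[np.c_[.035*np.cos(a),.035*np.sin(a),0*a+z] for z in(.148,.174)]
    B=np.array([[x,y,.2] for x in(-.028,.028) for y in(-.007,.007)])
    P=np.vstack(D+[B]); R=Ro.from_euler("z",yaw).as_matrix(); return P@R.T+[p[0],p[1],0]
def marks(p,yaw):
    an=np.array([0,np.pi,np.pi+np.radians(59)])+yaw
    return np.c_[p[0]+.047*np.cos(an),p[1]+.047*np.sin(an),0*an+.1105]
def res(v,cams=("top","side")):
    r=[]
    for n in cams:
        r.append((proj(n,marks(v[:2],v[2]))-M[n]).ravel()); r.append(2*(hullcent(proj(n,cap(v[:2],v[2])))-red[n]))
    return np.concatenate(r)
c=back("top",(173.7,148.7),.11); d=back("top",M["top"][0],.11)-c
v0=[c[0],c[1],np.arctan2(d[1],d[0])]
for cs in(("top","side"),("top",),("side",)):
    s=least_squares(res,v0,args=(cs,)); print(cs,s.x[:2].round(4),np.degrees(s.x[2]).round(2),s.fun.round(1))
# tray fit from corners
im=np.load("ims.npz")["top"]
for k,n in((1,"top"),(2,"side")):
    crop=np.load("ims.npz")[n][(slice(165,240),slice(310,395)) if n=="top" else (slice(160,215),slice(155,230))]
    cv2.imwrite(f"pics/tray{n}.png",cv2.resize(cv2.convertScaleAbs(crop[:,:,::-1],alpha=1.5 if n=="top" else 1),None,fx=6,fy=6))
for uv,n in(((351,202),"top"),((191,184),"side"),((128,155),"top"),((240,210),"top"),((272,180),"top")): print(n,uv,back(n,uv,.01).round(3))
```

```text
('top', 'side') [0.6176 0.2695] 2.62 [ -8.7  -0.2   4.4   1.2   2.4  -4.6  -4.1   0.7 -18.6  16.2  19.9 -13.9
  -9.  -18.9   0.8   1.8]
('top',) [0.619  0.2632] -22.94 [-0.3  0.4 -0.1 -0.3 -0.1 -0.3  0.3  0.1]
('side',) [0.6141 0.2656] 156.5 [-0.2  0.2  0.4 -0.4  0.  -0.1 -0.1  0.2]
top (351, 202) [ 0.461 -0.324  0.01 ]
side (191, 184) [ 0.451 -0.327  0.01 ]
top (128, 155) [0.627 0.441 0.01 ]
top (240, 210) [0.435 0.054 0.01 ]
top (272, 180) [ 0.538 -0.056  0.01 ]
```

```bash
cat >> h.py <<'E'
def go(p,rpy,tgt,yaw):
    "row numbers from pose (p,rpy deg) to tgt, tool down at yaw"
    R=Ro.from_euler("xyz",rpy,degrees=True); T=Ro.from_euler("xyz",[180,0,yaw],degrees=True)
    return np.r_[R.inv().apply(np.subtract(tgt,p))/.2,(R.inv()*T).as_rotvec()/1.5].round(3)
E
python3 - <<'E'
from h import *
o=env.get_obs(); p,r=o["tool_pos"],o["tool_rot"]
for t,y in(((.32,-.5,.3),38),((.46,-.34,.3),56),((.57,-.17,.3),75),((.63,.0,.3),110),((.63,.15,.3),140),((.6165,.2644,.25),156.8)):
    print(go(p,r,t,y).tolist(),np.linalg.norm(np.subtract(t,p))/.05); p,r=t,[180,0,y]
E
```

```text
[0.991, -0.452, -0.387, 0.0, 0.0, -0.29] 4.625783716608535
[1.044, -0.199, -0.0, 0.0, 0.0, -0.209] 4.252058325093859
[1.012, -0.019, -0.0, 0.0, 0.0, -0.221] 4.049691346263316
[0.899, 0.07, 0.0, 0.0, 0.0, -0.407] 3.6055512754639896
[0.705, 0.257, 0.0, 0.0, 0.0, -0.349] 2.9999999999999996
[0.419, 0.395, 0.25, -0.0, 0.0, -0.195] 2.5115421557282294
```

Request:
apply_moves:
  moves:
    - [0.99,-0.45,-0.39,0,0,-0.29,1]
    - [0.99,-0.45,-0.39,0,0,-0.29,1]
    - [0.99,-0.45,-0.39,0,0,-0.29,1]
    - [0.99,-0.45,-0.39,0,0,-0.29,1]
    - [0.99,-0.45,-0.39,0,0,-0.29,1]
    - [0.99,-0.45,-0.39,0,0,-0.29,1]

```text
time_s: 1.8
tool_pos: [0.3261, -0.4969, 0.3032]
tool_rot: [179.7, -0.1, 38.6]
force: [0.6, 0.9, -0.2]
grip_width: 0.0869
grasp_force: 0.0
```

Request:
apply_moves:
  moves:
    - [1,-0.2,0,0,0,-0.21,1]
    - [1,-0.2,0,0,0,-0.21,1]
    - [1,-0.2,0,0,0,-0.21,1]
    - [1,-0.2,0,0,0,-0.21,1]
    - [1,-0.2,0,0,0,-0.21,1]
    - [1,-0.2,0,0,0,-0.21,1]

```text
time_s: 2.4
tool_pos: [0.4534, -0.3448, 0.3004]
tool_rot: [-180.0, 0.0, 56.3]
force: [-0.0, -0.9, 0.7]
grip_width: 0.0868
grasp_force: 0.0
```

Request:
apply_moves:
  moves:
    - [1,-0.02,0,0,0,-0.22,1]
    - [1,-0.02,0,0,0,-0.22,1]
    - [1,-0.02,0,0,0,-0.22,1]
    - [1,-0.02,0,0,0,-0.22,1]
    - [1,-0.02,0,0,0,-0.22,1]
    - [1,-0.02,0,0,0,-0.22,1]

```text
time_s: 3.0
tool_pos: [0.5607, -0.1788, 0.3001]
tool_rot: [-180.0, 0.1, 75.0]
force: [-0.8, -0.8, -0.1]
grip_width: 0.0872
grasp_force: 0.0
```

Request:
apply_moves:
  moves:
    - [0.9,0.07,0,0,0,-0.41,1]
    - [0.9,0.07,0,0,0,-0.41,1]
    - [0.9,0.07,0,0,0,-0.41,1]
    - [0.9,0.07,0,0,0,-0.41,1]
    - [0.9,0.07,0,0,0,-0.41,1]
    - [0.9,0.07,0,0,0,-0.41,1]

```text
time_s: 3.6
tool_pos: [0.6211, -0.0106, 0.2999]
tool_rot: [-179.9, 0.1, 110.0]
force: [-0.6, -1.2, -0.6]
grip_width: 0.0869
grasp_force: 0.0
```

Request:
apply_moves:
  moves:
    - [0.7,0.26,0,0,0,-0.35,1]
    - [0.7,0.26,0,0,0,-0.35,1]
    - [0.7,0.26,0,0,0,-0.35,1]
    - [0.7,0.26,0,0,0,-0.35,1]
    - [0.7,0.26,0,0,0,-0.35,1]
    - [0.7,0.26,0,0,0,-0.35,1]

```text
time_s: 4.2
tool_pos: [0.6226, 0.1373, 0.3]
tool_rot: [-179.9, 0.1, 139.8]
force: [-0.7, -0.1, -0.4]
grip_width: 0.0868
grasp_force: 0.0
```

Run:
```python
from h import *
o=env.get_obs(); print(o["time_s"],o["qpos"],o["tool_pos"],o["tool_rot"],o["force"],go(o["tool_pos"],o["tool_rot"],(.6165,.2644,.25),156.8))
```

```text
4.2 [ 21.56423714  22.12242608 -49.63314368  76.54673745  16.81466759
  88.83926962  23.53328621] [0.62259807 0.13730428 0.30000525] [-1.79870181e+02  9.24105173e-02  1.39804099e+02] [-0.70968835 -0.06832203 -0.40947435] [ 0.434  0.466  0.248 -0.002  0.001 -0.198]
```

Request:
apply_moves:
  moves:
    - [0.434,0.466,0.25,0,0,-0.198,1]
    - [0.434,0.466,0.25,0,0,-0.198,1]
    - [0.434,0.466,0.25,0,0,-0.198,1]
    - [0.434,0.466,0.25,0,0,-0.198,1]
    - [0.434,0.466,0.25,0,0,-0.198,1]
    - [0.434,0.466,0.25,0,0,-0.198,1]
    - [0.434,0.466,0.25,0,0,-0.198,1]

```text
time_s: 4.9
tool_pos: [0.6158, 0.2662, 0.251]
tool_rot: [-180.0, 0.1, 157.0]
force: [0.2, -0.3, 0.4]
grip_width: 0.0868
grasp_force: 0.0
```

Run:
```python
from h import *
o=env.get_obs(); print(o["time_s"],o["qpos"].round(1),o["tool_pos"],o["tool_rot"],o["force"],o["wrist_torque"])
im=avg("side",2); b=im[180:280,240:370]
cv2.imwrite("pics/s2.png",cv2.resize(b[:,:,::-1],None,fx=5,fy=5,interpolation=cv2.INTER_CUBIC))
for n in("side",):
  print(proj(n,o["tool_pos"]))
```

```text
4.9 [ 10.4  28.7 -52.6  76.   22.6  86.   26.8] [0.61580525 0.26623093 0.25100442] [-1.79966210e+02  9.36304926e-02  1.57029851e+02] [ 0.19575757 -0.31074432  0.36695679] [ 0.05879759 -0.16294921  0.02233321]
[[303.24907859 211.82984409]][ WARN:0@2.997] global loadsave.cpp:1063 imwrite_ Unsupported depth image for selected encoder is fallbacked to CV_8U.
```

View pics/s2.png

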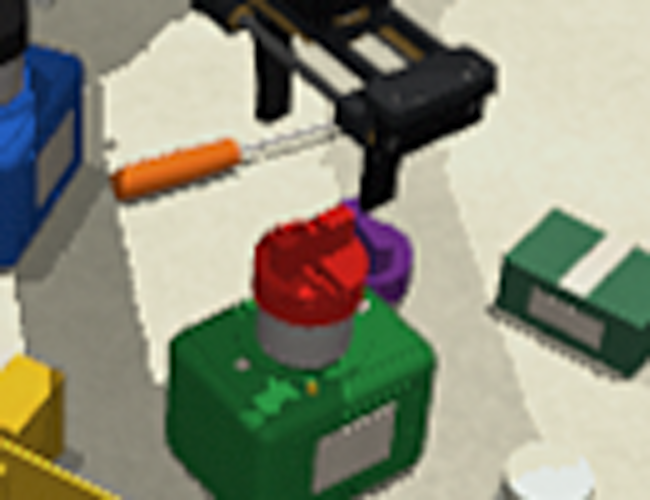

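Run:
```python
from h import *
o=env.get_obs(); print(go(o["tool_pos"],o["tool_rot"],(.6165,.2644,.1785),156.8))
```

```text
[-0.011 -0.011  0.363 -0.     0.001  0.004]
```

Request:
apply_moves:
  moves:
    - [-0.007,-0.01,0.2,0,0,0,1]
    - [-0.007,-0.01,0.3,0,0,0,1]
    - [-0.007,-0.01,0.34,0,0,0,1]
    - [-0.007,-0.01,0.362,0,0,0,1]
    - [-0.007,-0.01,0.362,0,0,0,1]
    - [-0.007,-0.01,0.362,0,0,0,1]

```text
time_s: 5.6
tool_pos: [0.6154, 0.2672, 0.1795]
tool_rot: [179.9, 0.1, 157.3]
force: [0.7, 0.0, 0.7]
grip_width: 0.0869
grasp_force: 0.0
```

Request:
apply_moves:
  moves:
    - [0,0,0,0,0,0,0.4]
    - [0,0,0,0,0,0,0.3]
    - [0,0,0,0,0,0,0.25]
    - [0,0,0,0,0,0,0.25]
    - [0,0,0,0,0,0,0.25]
    - [0,0,0,0,0,0,0.25]
  grip_force: 8

```text
time_s: 6.2
tool_pos: [0.6147, 0.2667, 0.178]
tool_rot: [-180.0, -0.0, 157.3]
force: [-0.9, 0.3, 0.2]
grip_width: 0.0471
grasp_force: 0.0
```

Request:
apply_moves:
  moves:
    - [0,0,0,0,0,0,0.2]
    - [0,0,0,0,0,0,0.1]
    - [0,0,0,0,0,0,0]
    - [0,0,0,0,0,0,0]
    - [0,0,0,0,0,0,0]
    - [0,0,0,0,0,0,0]

```text
time_s: 6.8
tool_pos: [0.6145, 0.266, 0.178]
tool_rot: [-179.9, -0.0, 157.3]
force: [-1.4, -2.1, 1.9]
grip_width: 0.0139
grasp_force: 8.0
```

```bash
cat > st.py <<'E'
from h import *
o=env.get_obs(); F=o["force"]; R=Ro.from_euler("xyz",o["tool_rot"],degrees=True)
print(o["time_s"],o["tool_pos"].round(4),o["tool_rot"].round(2),"Ftool",R.inv().apply(F).round(2),"Tq(world)",o["wrist_torque"].round(3),o["grip_width"].round(4),round(o["grasp_force"],1),o["qpos"].round(0))
E
python3 st.py
```

```text
Traceback (most recent call last):
  File "st.py", line 3, in <module>
    print(o["time_s"],o["tool_pos"].round(4),o["tool_rot"].round(2),"Ftool",R.inv().apply(F).round(2),"Tq(world)",o["wrist_torque"].round(3),o["grip_width"].round(4),round(o["grasp_force"],1),o["qpos"].round(0))
                                                                                                                                             ^^^^^^^^^^^^^^^^^^^^^
AttributeError: 'float' object has no attribute 'round'
```

Request:
apply_moves:
  moves:
    - [0,0,0,0,0,0,0.3]
    - [-0.015,-0.005,0,0,0,0,0.3]
    - [-0.015,-0.005,0,0,0,0,0.3]
    - [-0.015,-0.005,0,0,0,0,0.1]
    - [-0.015,-0.005,0,0,0,0,0]
    - [-0.015,-0.005,0,0,0,0,0]
    - [-0.015,-0.005,0,0,0,0,0]
    - [-0.015,-0.005,0,0,0,0,0]
  grip_force: 10

```text
time_s: 7.6
tool_pos: [0.617, 0.2645, 0.1781]
tool_rot: [-180.0, -0.0, 157.3]
force: [-1.8, -1.4, 0.7]
grip_width: 0.0139
grasp_force: 10.0
```

Request:
apply_moves:
  moves:
    - [0,0,0,0,0,0,0]
    - [0,0,0,0,0,0,0]
    - [0,0,0,0,0,0,0]
  grip_force: 40

```text
time_s: 7.9
tool_pos: [0.6171, 0.2644, 0.1781]
tool_rot: [-180.0, -0.0, 157.3]
force: [-1.8, -1.8, 1.5]
grip_width: 0.0138
grasp_force: 40.0
```

```bash
sed -i 's/o\["grip_width"\].round(4)/round(o["grip_width"],4)/' st.py; python3 st.py
```

```text
7.9 [0.6171 0.2644 0.1781] [-1.7997e+02 -1.0000e-02  1.5732e+02] Ftool [ 0.94 -2.39 -1.46] Tq(world) [-0.323  0.139  0.054] 0.0138 40.0 [ 11.  31. -52.  82.  24.  79.  26.]
```

Request:
apply_moves:
  moves:
    - [0,0,0.005,0,0,0,0]
    - [0,0,0.01,0,0,0,0]
    - [0,0,0.01,0,0,0,0]
    - [0,0,0.01,0,0,0,0]

```text
time_s: 8.3
tool_pos: [0.6171, 0.2645, 0.1763]
tool_rot: [-180.0, 0.0, 157.3]
force: [-2.1, -2.5, 3.5]
grip_width: 0.0136
grasp_force: 40.0
```

```bash
python3 st.py
```

```text
8.3 [0.6171 0.2645 0.1763] [-1.7997e+02  1.0000e-02  1.5732e+02] Ftool [ 0.99 -3.16 -3.53] Tq(world) [-0.58   0.562  0.019] 0.0136 40.0 [ 11.  31. -52.  82.  24.  79.  26.]
```

Request:
apply_moves:
  moves:
    - [0,0,0,0,0,-0.012,0]
    - [0,0,0,0,0,-0.024,0]
    - [0,0,0,0,0,-0.036,0]
    - [0,0,0,0,0,-0.047,0]
    - [0,0,0,0,0,-0.047,0]
    - [0,0,0,0,0,-0.047,0]

```text
time_s: 8.9
tool_pos: [0.6175, 0.2647, 0.1763]
tool_rot: [180.0, 0.0, 161.4]
force: [-0.9, -1.7, 4.7]
grip_width: 0.0138
grasp_force: 40.0
```

```bash
python3 st.py
```

```text
8.9 [0.6175 0.2647 0.1763] [1.7998e+02 3.0000e-02 1.6138e+02] Ftool [ 0.3  -1.94 -4.67] Tq(world) [-0.51   0.178 -0.054] 0.0138 40.0 [ 11.  31. -52.  82.  25.  79.  30.]
```

Request:
apply_moves:
  moves:
    - [0,0,0,0,0,-0.006,0]
    - [0,0,0,0,0,-0.012,0]
    - [0,0,0,0,0,-0.012,0]
    - [0,0,0,0,0,-0.012,0]

```text
time_s: 9.3
tool_pos: [0.6174, 0.2645, 0.1763]
tool_rot: [-180.0, 0.0, 162.4]
force: [-1.3, -3.0, 5.8]
grip_width: 0.0134
grasp_force: 40.0
```

```bash
python3 st.py
```

```text
9.3 [0.6174 0.2645 0.1763] [-1.8000e+02  3.0000e-02  1.6241e+02] Ftool [ 0.35 -3.25 -5.82] Tq(world) [-0.555  0.204 -0.082] 0.0134 40.0 [ 11.  31. -53.  82.  25.  79.  31.]
```

Request:
apply_moves:
  moves:
    - [0,0,0,0,0,-0.006,0]
    - [0,0,0,0,0,-0.009,0]
    - [0,0,0,0,0,-0.009,0]

```text
time_s: 9.6
tool_pos: [0.6174, 0.2643, 0.1763]
tool_rot: [-180.0, 0.0, 163.2]
force: [-1.0, -3.0, 5.0]
grip_width: 0.0137
grasp_force: 40.0
```

```bash
python3 st.py
```

```text
9.6 [0.6174 0.2643 0.1763] [-1.7998e+02  3.0000e-02  1.6318e+02] Ftool [ 0.08 -3.16 -5.01] Tq(world) [-0.63   0.211 -0.11 ] 0.0137 40.0 [ 11.  32. -53.  82.  25.  79.  31.]
```

Request:
apply_moves:
  moves:
    - [0,0,0,0,0,-0.003,0]
    - [0,0,0,0,0,-0.006,0]
    - [0,0,0,0,0,-0.006,0]

```text
time_s: 9.9
tool_pos: [0.6174, 0.2642, 0.1763]
tool_rot: [-180.0, 0.0, 163.7]
force: [-1.8, -3.0, 5.1]
grip_width: 0.0135
grasp_force: 40.0
```

```bash
python3 st.py
```

```text
9.9 [0.6174 0.2642 0.1763] [-1.7997e+02  3.0000e-02  1.6370e+02] Ftool [ 0.89 -3.34 -5.15] Tq(world) [-0.695  0.21  -0.085] 0.0135 40.0 [ 11.  32. -53.  82.  25.  79.  32.]
```

Request:
apply_moves:
  moves:
    - [0,0,0,0,0,-0.006,0]
    - [0,0,0,0,0,-0.012,0]
    - [0,0,0,0,0,-0.012,0]

```text
time_s: 10.2
tool_pos: [0.6174, 0.2641, 0.1763]
tool_rot: [-180.0, 0.0, 164.7]
force: [-2.2, -3.5, 5.6]
grip_width: 0.0139
grasp_force: 40.0
```

```bash
python3 st.py
```

```text
10.2 [0.6174 0.2641 0.1763] [-1.7996e+02  2.0000e-02  1.6471e+02] Ftool [ 1.22 -4.02 -5.59] Tq(world) [-0.747  0.311 -0.187] 0.0139 40.0 [ 12.  32. -53.  82.  25.  79.  33.]
```

Request:
apply_moves:
  moves:
    - [0,0,0.003,0,0,0,0]
    - [0,0,0.005,0,0,0,0]
    - [0,0,0.005,0,0,0,0]

```text
time_s: 10.5
tool_pos: [0.6174, 0.2641, 0.1761]
tool_rot: [-180.0, 0.1, 164.7]
force: [-2.6, -3.3, 9.7]
grip_width: 0.0134
grasp_force: 40.0
```

```bash
python3 st.py
```

```text
10.5 [0.6174 0.2641 0.1761] [-1.7995e+02  5.0000e-02  1.6470e+02] Ftool [ 1.61 -3.9  -9.73] Tq(world) [-0.909  0.575 -0.146] 0.0134 40.0 [ 12.  32. -53.  82.  25.  79.  33.]
```

Request:
apply_moves:
  moves:
    - [0,0,0.003,0,0,0,0]
    - [0,0,0.005,0,0,0,0]
    - [0,0,0.005,0,0,0,0]

```text
time_s: 10.8
tool_pos: [0.6175, 0.2641, 0.1753]
tool_rot: [-180.0, 0.1, 164.7]
force: [-2.3, -4.3, 9.3]
grip_width: 0.0141
grasp_force: 40.0
```

```bash
python3 st.py
```

```text
10.8 [0.6175 0.2641 0.1753] [-1.7995e+02  6.0000e-02  1.6470e+02] Ftool [ 1.1  -4.76 -9.35] Tq(world) [-0.97   0.579 -0.107] 0.0141 40.0 [ 12.  32. -53.  82.  25.  79.  33.]
```

Request:
apply_moves:
  moves:
    - [0,0,0,0,0,-0.006,0]
    - [0,0,0,0,0,-0.012,0]
    - [0,0,0,0,0,-0.012,0]

```text
time_s: 11.1
tool_pos: [0.6175, 0.2641, 0.1754]
tool_rot: [-180.0, 0.1, 165.7]
force: [-3.2, -4.1, 10.4]
grip_width: 0.0136
grasp_force: 40.0
```

```bash
python3 st.py
```

```text
11.1 [0.6175 0.2641 0.1754] [-1.7996e+02  6.0000e-02  1.6571e+02] Ftool [  2.1   -4.77 -10.41] Tq(world) [-0.935  0.674 -0.29 ] 0.0136 40.0 [ 12.  32. -53.  82.  25.  79.  34.]
```

Request:
apply_moves:
  moves:
    - [0,-0.002,0,0,0,0.02,0]
    - [0.001,-0.004,0,0,0,0.035,0]
    - [0.001,-0.004,0.002,0,0,0.035,0]
    - [0.001,-0.004,0.004,0,0,0.035,0]
    - [0.001,-0.004,0.004,0,0,0.035,0]

```text
time_s: 11.6
tool_pos: [0.6174, 0.264, 0.1739]
tool_rot: [180.0, 0.1, 162.8]
force: [-1.2, -3.2, 6.5]
grip_width: 0.0137
grasp_force: 40.0
```

```bash
python3 st.py
```

```text
11.6 [0.6174 0.264  0.1739] [1.7996e+02 8.0000e-02 1.6276e+02] Ftool [ 0.16 -3.39 -6.46] Tq(world) [-0.463  0.078 -0.056] 0.0137 40.0 [ 11.  31. -53.  82.  25.  79.  31.]
```

Request:
apply_moves:
  moves:
    - [0,0,0,0,0,-0.012,0]
    - [0,0,0,0,0,-0.023,0]
    - [0,0,0,0,0,-0.023,0]

```text
time_s: 11.9
tool_pos: [0.6174, 0.2639, 0.1739]
tool_rot: [180.0, 0.1, 164.7]
force: [-1.0, -2.3, 6.5]
grip_width: 0.0136
grasp_force: 40.0
```

```bash
python3 st.py
```

```text
11.9 [0.6174 0.2639 0.1739] [1.7996e+02 7.0000e-02 1.6473e+02] Ftool [ 0.38 -2.45 -6.47] Tq(world) [-0.441  0.102 -0.142] 0.0136 40.0 [ 12.  32. -53.  82.  25.  79.  33.]
```

Request:
apply_moves:
  moves:
    - [0,0,0,0,0,0.023,0]
    - [0,0,0.004,0,0,0.023,0]
    - [0,0,0.006,0,0,0.023,0]
    - [0,0,0.006,0,0,0.012,0]
    - [0,0,0.006,0,0,0,0]
    - [0,0,0.006,0,0,0,0]

```text
time_s: 12.5
tool_pos: [0.6175, 0.2639, 0.1728]
tool_rot: [180.0, 0.1, 164.7]
force: [-0.9, -2.7, 6.8]
grip_width: 0.0139
grasp_force: 40.0
```

```bash
python3 st.py
```

```text
12.5 [0.6175 0.2639 0.1728] [1.7996e+02 8.0000e-02 1.6473e+02] Ftool [ 0.15 -2.84 -6.77] Tq(world) [-0.441  0.133 -0.161] 0.0139 40.0 [ 12.  32. -53.  82.  25.  78.  33.]
```

Request:
apply_moves:
  moves:
    - [0,0,0,0,0,0.023,0]
    - [0,0,0.004,0,0,0.023,0]
    - [0,0,0.006,0,0,0.023,0]
    - [0,0,0.006,0,0,0.012,0]
    - [0,0,0.006,0,0,0,0]
    - [0,0,0.006,0,0,0,0]

```text
time_s: 13.1
tool_pos: [0.6175, 0.2639, 0.1717]
tool_rot: [180.0, 0.1, 164.7]
force: [-0.9, -2.7, 7.0]
grip_width: 0.0135
grasp_force: 40.0
```

```bash
python3 st.py
```

```text
13.1 [0.6175 0.2639 0.1717] [1.7996e+02 8.0000e-02 1.6474e+02] Ftool [ 0.15 -2.83 -6.98] Tq(world) [-0.536  0.128 -0.178] 0.0135 40.0 [ 12.  32. -53.  82.  25.  78.  33.]
```

Request:
apply_moves:
  moves:
    - [0,0,0,0,0,0.023,0]
    - [0,0,0.004,0,0,0.023,0]
    - [0,0,0.006,0,0,0.023,0]
    - [0,0,0.006,0,0,0.012,0]
    - [0,0,0.006,0,0,0,0]
    - [0,0,0.006,0,0,0,0]

```text
time_s: 13.7
tool_pos: [0.6175, 0.2639, 0.1707]
tool_rot: [180.0, 0.1, 164.7]
force: [-1.6, -2.8, 7.2]
grip_width: 0.0136
grasp_force: 40.0
```

```bash
python3 st.py
```

```text
13.7 [0.6175 0.2639 0.1707] [1.7996e+02 1.0000e-01 1.6473e+02] Ftool [ 0.83 -3.13 -7.22] Tq(world) [-0.545  0.167 -0.118] 0.0136 40.0 [ 12.  32. -53.  82.  25.  78.  33.]
```

Request:
apply_moves:
  moves:
    - [0,0,0,0,0,-0.006,0]
    - [0,0,0,0,0,-0.01,0]
    - [0,0,0,0,0,-0.01,0]

```text
time_s: 14.0
tool_pos: [0.6175, 0.2639, 0.1707]
tool_rot: [180.0, 0.1, 165.6]
force: [-0.1, -2.2, 8.1]
grip_width: 0.0138
grasp_force: 40.0
```

```bash
python3 st.py
```

```text
14.0 [0.6175 0.2639 0.1707] [1.7996e+02 9.0000e-02 1.6556e+02] Ftool [-0.45 -2.14 -8.13] Tq(world) [-0.561  0.184 -0.247] 0.0138 40.0 [ 12.  32. -53.  82.  26.  78.  33.]
```

Request:
apply_moves:
  moves:
    - [0,0,0,0,0,0.03,0]
    - [0,0,0.004,0,0,0.03,0]
    - [0,0,0.006,0,0,0.03,0]
    - [0,0,0.006,0,0,0.015,0]
    - [0,0,0.006,0,0,0.005,0]
    - [0,0,0.006,0,0,0.005,0]

```text
time_s: 14.6
tool_pos: [0.6176, 0.2639, 0.1696]
tool_rot: [180.0, 0.1, 165.2]
force: [-1.2, -2.7, 9.3]
grip_width: 0.0133
grasp_force: 40.0
```

```bash
python3 st.py
```

```text
14.6 [0.6176 0.2639 0.1696] [1.7996e+02 1.0000e-01 1.6515e+02] Ftool [ 0.46 -2.89 -9.31] Tq(world) [-0.575  0.182 -0.168] 0.0133 40.0 [ 12.  32. -53.  82.  26.  78.  33.]
```

Request:
apply_moves:
  moves:
    - [0,0,0,0,0,0.025,0]
    - [0,0,0.004,0,0,0.025,0]
    - [0,0,0.006,0,0,0.025,0]
    - [0,0,0.006,0,0,0.01,0]
    - [0,0,0.006,0,0,0,0]
    - [0,0,0.006,0,0,0,0]

```text
time_s: 15.2
tool_pos: [0.6176, 0.264, 0.1686]
tool_rot: [179.9, 0.1, 165.2]
force: [-0.6, -2.5, 9.4]
grip_width: 0.0138
grasp_force: 40.0
```

```bash
python3 st.py
```

```text
15.2 [0.6176 0.264  0.1686] [1.7995e+02 1.1000e-01 1.6516e+02] Ftool [-0.07 -2.53 -9.42] Tq(world) [-0.589  0.183 -0.141] 0.0138 40.0 [ 12.  32. -53.  82.  26.  78.  33.]
```

Request:
apply_moves:
  moves:
    - [0,0,0,0,0,-0.005,0]
    - [0,0,0,0,0,-0.008,0]
    - [0,0,0,0,0,-0.008,0]

```text
time_s: 15.5
tool_pos: [0.6176, 0.2639, 0.1686]
tool_rot: [180.0, 0.1, 165.8]
force: [-0.8, -2.5, 8.6]
grip_width: 0.0138
grasp_force: 40.0
```

```bash
python3 st.py
```

```text
15.5 [0.6176 0.2639 0.1686] [1.7995e+02 1.1000e-01 1.6582e+02] Ftool [ 0.14 -2.59 -8.57] Tq(world) [-0.604  0.229 -0.247] 0.0138 40.0 [ 12.  32. -53.  82.  26.  78.  34.]
```

Still barred at 9.5 mm. Next step.

Request:
apply_moves:
  moves:
    - [0,0,0,0,0,0.03,0]
    - [0,0,0.004,0,0,0.03,0]
    - [0,0,0.006,0,0,0.03,0]
    - [0,0,0.006,0,0,0.015,0]
    - [0,0,0.006,0,0,0.003,0]
    - [0,0,0.006,0,0,0.003,0]

```text
time_s: 16.1
tool_pos: [0.6177, 0.264, 0.1675]
tool_rot: [179.9, 0.1, 165.6]
force: [-1.6, -3.5, 9.4]
grip_width: 0.0134
grasp_force: 40.0
```

```bash
python3 st.py
```

```text
16.1 [0.6177 0.264  0.1675] [1.7994e+02 1.2000e-01 1.6559e+02] Ftool [ 0.65 -3.75 -9.43] Tq(world) [-0.626  0.193 -0.102] 0.0134 40.0 [ 12.  32. -53.  83.  26.  78.  33.]
```

Request:
apply_moves:
  moves:
    - [0,0,0,0,0,-0.004,0]
    - [0,0,0,0,0,-0.006,0]
    - [0,0,0,0,0,-0.006,0]

```text
time_s: 16.4
tool_pos: [0.6178, 0.264, 0.1676]
tool_rot: [179.9, 0.1, 166.1]
force: [-1.2, -2.0, 8.7]
grip_width: 0.0139
grasp_force: 40.0
```

```bash
python3 st.py
```

```text
16.4 [0.6178 0.264  0.1676] [1.7994e+02 1.3000e-01 1.6608e+02] Ftool [ 0.61 -2.21 -8.72] Tq(world) [-0.576  0.178 -0.161] 0.0139 40.0 [ 12.  32. -53.  83.  26.  78.  34.]
```

Request:
apply_moves:
  moves:
    - [0,0,0,0,0,-0.004,0]
    - [0,0,0,0,0,-0.007,0]
    - [0,0,0,0,0,-0.007,0]

```text
time_s: 16.7
tool_pos: [0.6177, 0.264, 0.1676]
tool_rot: [179.9, 0.1, 166.7]
force: [-1.0, -2.8, 9.5]
grip_width: 0.0138
grasp_force: 40.0
```

```bash
python3 st.py; python3 st.py
```

```text
16.7 [0.6177 0.264  0.1676] [1.7994e+02 1.3000e-01 1.6668e+02] Ftool [ 0.28 -2.89 -9.52] Tq(world) [-0.596  0.227 -0.216] 0.0138 40.0 [ 12.  32. -53.  83.  26.  78.  34.]
16.7 [0.6177 0.264  0.1676] [1.7994e+02 1.3000e-01 1.6668e+02] Ftool [ 0.28 -2.89 -9.52] Tq(world) [-0.596  0.227 -0.216] 0.0138 40.0 [ 12.  32. -53.  83.  26.  78.  34.]
```

Request:
apply_moves:
  moves:
    - [0,0,0,0,0,0.03,0]
    - [0,0,0.003,0,0,0.03,0]
    - [0,0,0.005,0,0,0.03,0]
    - [0,0,0.005,0,0,0.015,0]
    - [0,0,0.005,0,0,0,0]
    - [0,0,0.005,0,0,0,0]

```text
time_s: 17.3
tool_pos: [0.6178, 0.2643, 0.1661]
tool_rot: [179.9, 0.1, 166.7]
force: [-0.8, -1.2, 7.3]
grip_width: 0.0137
grasp_force: 40.0
```

```bash
python3 st.py
```

```text
17.3 [0.6178 0.2643 0.1661] [1.7991e+02 1.3000e-01 1.6674e+02] Ftool [ 0.44 -1.32 -7.34] Tq(world) [-0.361  0.01  -0.126] 0.0137 40.0 [ 12.  32. -53.  83.  26.  78.  34.]
```

Request:
apply_moves:
  moves:
    - [0,0,0,0,0,-0.005,0]
    - [0,0,0,0,0,-0.01,0]
    - [0,0,0,0,0,-0.01,0]

```text
time_s: 17.6
tool_pos: [0.6178, 0.2643, 0.1661]
tool_rot: [179.9, 0.1, 167.6]
force: [-0.3, -1.5, 7.2]
grip_width: 0.0134
grasp_force: 40.0
```

```bash
python3 st.py
```

```text
17.6 [0.6178 0.2643 0.1661] [1.7991e+02 1.3000e-01 1.6758e+02] Ftool [-0.01 -1.48 -7.15] Tq(world) [-0.304 -0.05  -0.064] 0.0134 40.0 [ 12.  32. -53.  83.  26.  78.  35.]
```

Request:
apply_moves:
  moves:
    - [0,0,0,0,0,-0.008,0]
    - [0,0,0,0,0,-0.016,0]
    - [0,0,0,0,0,-0.016,0]

```text
time_s: 17.9
tool_pos: [0.6178, 0.2644, 0.1661]
tool_rot: [179.9, 0.1, 169.0]
force: [0.8, -1.6, 5.8]
grip_width: 0.0141
grasp_force: 40.0
```

```bash
python3 st.py
```

```text
17.9 [0.6178 0.2644 0.1661] [1.7990e+02 1.3000e-01 1.6896e+02] Ftool [-1.12 -1.36 -5.81] Tq(world) [-0.259 -0.068 -0.011] 0.0141 40.0 [ 12.  32. -54.  83.  26.  78.  36.]
```

Request:
apply_moves:
  moves:
    - [0,0,0,0,0,-0.02,0]
    - [0,0,0,0,0,-0.04,0]
    - [0,0,0,0,0,-0.06,0]
    - [0,0,0,0,0,-0.08,0]
    - [0,0,0,0,0,-0.08,0]

```text
time_s: 18.4
tool_pos: [0.6177, 0.2648, 0.166]
tool_rot: [179.9, 0.1, 175.9]
force: [-0.6, -0.5, 5.8]
grip_width: 0.0136
grasp_force: 40.0
```

```bash
python3 st.py
```

```text
18.4 [0.6177 0.2648 0.166 ] [1.7988e+02 1.3000e-01 1.7588e+02] Ftool [ 0.51 -0.49 -5.85] Tq(world) [-0.194 -0.05   0.029] 0.0136 40.0 [ 13.  33. -55.  83.  27.  78.  43.]
```

Request:
apply_moves:
  moves:
    - [0,0,0,0,0,-0.03,0]
    - [0,0,0,0,0,-0.06,0]
    - [0,0,0,0,0,-0.09,0]
    - [0,0,0,0,0,-0.12,0]
    - [0,0,0,0,0,-0.16,0]
    - [0,0,0,0,0,-0.16,0]

```text
time_s: 19.0
tool_pos: [0.6175, 0.2652, 0.166]
tool_rot: [179.9, 0.1, -170.3]
force: [0.8, -0.4, 5.9]
grip_width: 0.0134
grasp_force: 40.0
```

```bash
python3 st.py
```

```text
19.0 [0.6175 0.2652 0.166 ] [ 1.7987e+02  1.4000e-01 -1.7031e+02] Ftool [-0.73 -0.47 -5.89] Tq(world) [-0.031  0.034  0.024] 0.0134 40.0 [ 14.  34. -58.  83.  29.  79.  55.]
```

Request:
apply_moves:
  moves:
    - [0,0,0,0,0,-0.04,0]
    - [0,0,0,0,0,-0.08,0]
    - [0,0,0,0,0,-0.12,0]
    - [0,0,0,0,0,-0.16,0]
    - [0,0,0,0,0,-0.2,0]
    - [0,0,0,0,0,-0.2,0]

```text
time_s: 19.6
tool_pos: [0.6174, 0.2656, 0.1666]
tool_rot: [179.9, 0.2, -153.1]
force: [-0.8, -0.7, 8.7]
grip_width: 0.0141
grasp_force: 40.0
```

```bash
python3 st.py
```

```text
19.6 [0.6174 0.2656 0.1666] [ 179.9     0.19 -153.11] Ftool [ 1.01 -0.25 -8.67] Tq(world) [-0.066  0.179  0.007] 0.0141 40.0 [ 16.  36. -61.  82.  31.  80.  71.]
```

Request:
apply_moves:
  moves:
    - [0,0,0,0,0,-0.04,0]
    - [0,0,0,0,0,-0.08,0]
    - [0,0,0,0,0,-0.11,0]
    - [0,0,0,0,0,-0.11,0]

```text
time_s: 20.0
tool_pos: [0.6175, 0.2655, 0.1668]
tool_rot: [179.9, 0.2, -143.7]
force: [-1.1, -1.0, 8.9]
grip_width: 0.0136
grasp_force: 40.0
```

```bash
python3 st.py
```

```text
20.0 [0.6175 0.2655 0.1668] [ 179.94    0.22 -143.68] Ftool [ 1.49 -0.15 -8.95] Tq(world) [-0.025  0.199 -0.027] 0.0136 40.0 [ 17.  36. -63.  82.  32.  80.  80.]
```

Request:
apply_moves:
  moves:
    - [0,0,-0.02,0,0,0,0]
    - [0,0,-0.04,0,0,0,0]
    - [0,0,-0.06,0,0,0,0]
    - [0,0,-0.06,0,0,0,0]
    - [0,0,-0.06,0,0,0,0]

```text
time_s: 20.5
tool_pos: [0.6173, 0.2653, 0.1774]
tool_rot: [179.9, 0.2, -143.8]
force: [2.3, 1.1, 3.5]
grip_width: 0.0139
grasp_force: 40.0
```

```bash
python3 st.py
```

```text
20.5 [0.6173 0.2653 0.1774] [ 1.7994e+02  1.7000e-01 -1.4376e+02] Ftool [-2.51 -0.44 -3.51] Tq(world) [ 0.774 -0.496 -0.017] 0.0139 40.0 [ 17.  36. -63.  82.  32.  81.  80.]
```

Request:
apply_moves:
  moves:
    - [0,0,-0.02,0,0,0,0]
    - [0,0,-0.04,0,0,0,0]
    - [0,0,-0.05,0,0,0,0]
    - [0,0,-0.05,0,0,0,0]

```text
time_s: 20.9
tool_pos: [0.6164, 0.2631, 0.1864]
tool_rot: [-180.0, -0.1, -143.8]
force: [0.7, -0.6, -1.5]
grip_width: 0.0137
grasp_force: 40.0
```

```bash
python3 st.py
```

```text
20.9 [0.6164 0.2631 0.1864] [-1.7997e+02 -1.3000e-01 -1.4382e+02] Ftool [-0.17 -0.89  1.48] Tq(world) [ 0.146 -0.102 -0.06 ] 0.0137 40.0 [ 17.  36. -63.  81.  32.  82.  80.]
```

Request:
apply_moves:
  moves:
    - [0,0,-0.1,0,0,0,0]
    - [0,0,-0.2,0,0,0,0]
    - [0,0,-0.3,0,0,0,0]
    - [0,0,-0.4,0,0,0,0]
    - [0,0,-0.5,0,0,0,0]
    - [0,0,-0.6,0,0,0,0]
    - [0,0,-0.6,0,0,0,0]

```text
time_s: 21.6
tool_pos: [0.6172, 0.2644, 0.3091]
tool_rot: [-180.0, 0.1, -143.8]
force: [-0.9, 0.8, -0.9]
grip_width: 0.0134
grasp_force: 40.0
```

```bash
python3 st.py
python3 - <<'E'
from h import *
o=env.get_obs(); p,r=o["tool_pos"],o["tool_rot"]
for t,y in(((.62,.11,.3),185),((.62,-.03,.3),155),((.56,-.18,.3),125),((.461,-.324,.3),100)):
    print(go(p,r,t,y).tolist(),np.linalg.norm(np.subtract(t,p))/.05); p,r=t,[180,0,y]
im=avg("side",2); b=im[130:280,230:380]
cv2.imwrite("pics/s3.png",cv2.resize(b[:,:,::-1].astype(np.uint8),None,fx=3.5,fy=3.5,interpolation=cv2.INTER_CUBIC))
E
```

```text
21.6 [0.6172 0.2644 0.3091] [-1.7996e+02  1.5000e-01 -1.4382e+02] Ftool [0.26 1.22 0.87] Tq(world) [ 0.177 -0.148  0.001] 0.0134 40.0 [ 15.  32. -65.  70.  29.  94.  83.]
[0.444, -0.631, 0.045, 0.0, 0.002, 0.363] 3.093120157848994
[0.061, -0.697, -0.0, 0.0, -0.0, 0.349] 2.8000000000000003
[-0.045, -0.807, -0.0, 0.0, -0.0, 0.349] 3.231098884280702
[-0.306, -0.818, -0.0, 0.0, -0.0, 0.291] 3.4949678110105684
```

View pics/s3.png

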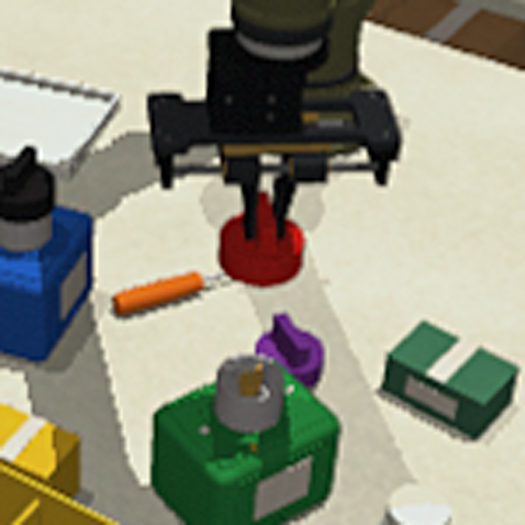

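The cap (crop 260,250) is upright in the fingers and the neck is open. I'll carry it to the tray.

Request:
apply_moves:
  moves:
    - [0.1,-0.15,0,0,0,0.08,0]
    - [0.2,-0.3,0,0,0,0.17,0]
    - [0.3,-0.45,0,0,0,0.27,0]
    - [0.44,-0.63,0.04,0,0,0.36,0]
    - [0.44,-0.63,0.04,0,0,0.36,0]
    - [0.44,-0.63,0.04,0,0,0.36,0]

```text
time_s: 22.3
tool_pos: [0.6198, 0.1074, 0.2969]
tool_rot: [-179.9, -0.2, -175.0]
force: [0.5, 0.2, -1.4]
grip_width: 0.0134
grasp_force: 40.0
```

Request:
apply_moves:
  moves:
    - [0.01,-0.17,0,0,0,0.09,0]
    - [0.03,-0.35,0,0,0,0.18,0]
    - [0.05,-0.53,0,0,0,0.27,0]
    - [0.06,-0.7,0,0,0,0.35,0]
    - [0.06,-0.7,0,0,0,0.35,0]
    - [0.06,-0.7,0,0,0,0.35,0]

```text
time_s: 22.9
tool_pos: [0.6207, -0.0294, 0.2981]
tool_rot: [180.0, -0.1, 155.3]
force: [-1.6, 0.3, -1.2]
grip_width: 0.0137
grasp_force: 40.0
```

Request:
apply_moves:
  moves:
    - [-0.01,-0.2,0,0,0,0.09,0]
    - [-0.02,-0.4,0,0,0,0.18,0]
    - [-0.03,-0.6,0,0,0,0.27,0]
    - [-0.05,-0.8,0,0,0,0.35,0]
    - [-0.05,-0.8,0,0,0,0.35,0]
    - [-0.05,-0.8,0,0,0,0.35,0]

```text
time_s: 23.5
tool_pos: [0.5631, -0.178, 0.2986]
tool_rot: [180.0, -0.1, 125.3]
force: [0.1, 0.5, -1.6]
grip_width: 0.0135
grasp_force: 40.0
```

```bash
python3 st.py
python3 - <<'E'
from h import *
o=env.get_obs(); print(go(o["tool_pos"],o["tool_rot"],(.461,-.324,.15),100))
E
```

```text
23.5 [ 0.5631 -0.178   0.2986] [ 1.7998e+02 -8.0000e-02  1.2526e+02] Ftool [0.36 0.42 1.61] Tq(world) [ 0.097 -0.097  0.056] 0.0135 40.0 [ 54.  15. -48.  84.  11.  86.  42.]
[-0.303 -0.838  0.742  0.    -0.001  0.294]
```

Request:
apply_moves:
  moves:
    - [-0.07,-0.2,0.1,0,0,0.07,0]
    - [-0.15,-0.4,0.2,0,0,0.15,0]
    - [-0.22,-0.6,0.3,0,0,0.22,0]
    - [-0.3,-0.84,0.4,0,0,0.29,0]
    - [-0.3,-0.84,0.6,0,0,0.29,0]
    - [-0.3,-0.84,0.74,0,0,0.29,0]
    - [-0.3,-0.84,0.74,0,0,0.29,0]

```text
time_s: 24.2
tool_pos: [0.4589, -0.3206, 0.1469]
tool_rot: [-179.8, -0.4, 100.5]
force: [-0.6, 0.5, -2.2]
grip_width: 0.0137
grasp_force: 40.0
```

```bash
python3 st.py
python3 - <<'E'
from h import *
o=env.get_obs(); print(go(o["tool_pos"],o["tool_rot"],(.461,-.324,.055),100))
E
```

```text
24.2 [ 0.4589 -0.3206  0.1469] [-179.75   -0.44  100.49] Ftool [ 0.62 -0.48  2.23] Tq(world) [-0.007 -0.015  0.016] 0.0137 40.0 [ 66.  14. -39. 100.   9.  69.  36.]
[-0.022  0.009  0.459 -0.003 -0.005  0.006]
```

Request:
apply_moves:
  moves:
    - [-0.01,0.005,0.15,0,0,0,0]
    - [-0.01,0.005,0.3,0,0,0,0]
    - [-0.01,0.005,0.4,0,0,0,0]
    - [-0.01,0.005,0.46,0,0,0,0]
    - [-0.01,0.005,0.46,0,0,0,0]
    - [-0.01,0.005,0.46,0,0,0,0]

```text
time_s: 24.8
tool_pos: [0.463, -0.3267, 0.0607]
tool_rot: [179.9, 0.1, 100.3]
force: [0.4, -0.1, -0.5]
grip_width: 0.0137
grasp_force: 40.0
```

```bash
python3 st.py
python3 - <<'E'
from h import *
im=avg("side",2); b=im[110:230,130:280]
cv2.imwrite("pics/s4.png",cv2.resize(b[:,:,::-1].astype(np.uint8),None,fx=4.5,fy=4.5,interpolation=cv2.INTER_CUBIC))
E
```

```text
24.8 [ 0.463  -0.3267  0.0607] [1.7990e+02 7.0000e-02 1.0028e+02] Ftool [-0.15  0.34  0.53] Tq(world) [-0.021 -0.132 -0.002] 0.0137 40.0 [ 64.  20. -37. 105.  14.  60.  32.]
```

View pics/s4.png

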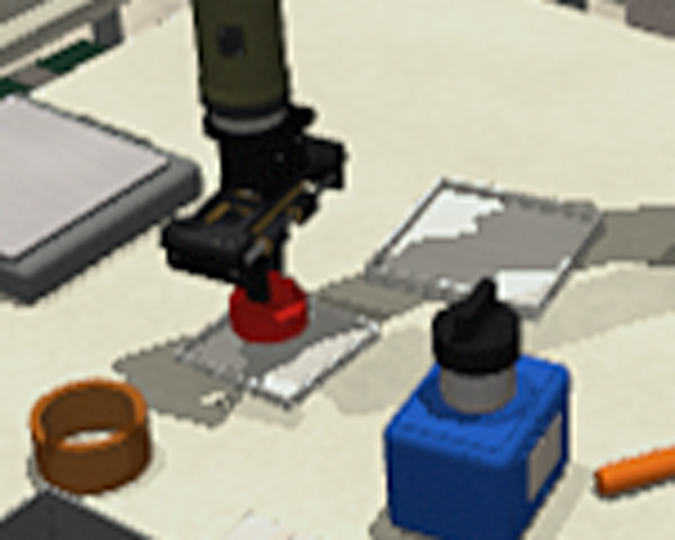

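Request:
apply_moves:
  moves:
    - [0,0,0.02,0,0,0,0]
    - [0,0,0.04,0,0,0,0]
    - [0,0,0.05,0,0,0,0]
    - [0,0,0.05,0,0,0,0]

```text
time_s: 25.3
tool_pos: [0.4609, -0.327, 0.0487]
tool_rot: [-180.0, -0.0, 100.2]
force: [0.3, 0.4, -0.8]
grip_width: 0.0139
grasp_force: 40.0
```

```bash
python3 st.py
```

```text
25.3 [ 0.4609 -0.327   0.0487] [-1.7996e+02 -3.0000e-02  1.0016e+02] Ftool [0.33 0.39 0.82] Tq(world) [-0.016 -0.107  0.005] 0.0139 40.0 [ 64.  21. -37. 105.  14.  59.  32.]
```

Request:
apply_moves:
  moves:
    - [0,0,0.006,0,0,0,0]
    - [0,0,0.013,0,0,0,0]
    - [0,0,0.013,0,0,0,0]

```text
time_s: 25.6
tool_pos: [0.4612, -0.3271, 0.0463]
tool_rot: [-180.0, -0.0, 100.2]
force: [0.5, -0.2, -1.5]
grip_width: 0.0135
grasp_force: 40.0
```

Request:
apply_moves:
  moves:
    - [0,0,0.004,0,0,0,0]
    - [0,0,0.007,0,0,0,0]
    - [0,0,0.007,0,0,0,0]

```text
time_s: 25.9
tool_pos: [0.4612, -0.3271, 0.0451]
tool_rot: [-180.0, 0.0, 100.2]
force: [0.1, -0.2, -1.1]
grip_width: 0.0134
grasp_force: 40.0
```

Request:
apply_moves:
  moves:
    - [0,0,0.003,0,0,0,0]
    - [0,0,0.005,0,0,0,0]
    - [0,0,0.005,0,0,0,0]

```text
time_s: 26.2
tool_pos: [0.4613, -0.3271, 0.0441]
tool_rot: [-180.0, 0.0, 100.2]
force: [-0.4, -0.4, -1.0]
grip_width: 0.0134
grasp_force: 40.0
```

Not yet touching; continue down in small steps.

Request:
apply_moves:
  moves:
    - [0,0,0.004,0,0,0,0]
    - [0,0,0.005,0,0,0,0]
    - [0,0,0.005,0,0,0,0]

```text
time_s: 26.5
tool_pos: [0.4613, -0.3272, 0.044]
tool_rot: [-180.0, 0.0, 100.2]
force: [-2.7, 0.1, 5.5]
grip_width: 0.0137
grasp_force: 40.0
```

Request:
apply_moves:
  moves:
    - [0,0,0.004,0,0,0,0]
    - [0,0,0.005,0,0,0,0]
    - [0,0,0.005,0,0,0,0]

```text
time_s: 26.8
tool_pos: [0.4613, -0.3272, 0.044]
tool_rot: [-179.9, 0.0, 100.2]
force: [-5.1, 2.6, 11.9]
grip_width: 0.0139
grasp_force: 40.0
```

Request:
apply_moves:
  moves:
    - [0,0,-0.005,0,0,0,0]
    - [0,0,-0.007,0,0,0,0]
    - [0,0,-0.007,0,0,0,0]

```text
time_s: 27.1
tool_pos: [0.4614, -0.3273, 0.044]
tool_rot: [-180.0, 0.0, 100.2]
force: [-1.4, 0.6, 4.9]
grip_width: 0.0136
grasp_force: 40.0
```

Request:
apply_moves:
  moves:
    - [0,0,0,0,0,0,0.18]
    - [0,0,0,0,0,0,0.22]
    - [0,0,0,0,0,0,0.3]
    - [0,0,0,0,0,0,0.4]
    - [0,0,0,0,0,0,0.5]
    - [0,0,0,0,0,0,0.5]
  grip_force: 10

```text
time_s: 27.7
tool_pos: [0.4613, -0.3271, 0.0435]
tool_rot: [180.0, -0.0, 100.2]
force: [0.6, -0.2, -1.0]
grip_width: 0.0397
grasp_force: 0.0
```

Request:
apply_moves:
  moves:
    - [0,0,-0.05,0,0,0,0.5]
    - [0,0,-0.15,0,0,0,0.5]
    - [0,0,-0.3,0,0,0,0.5]
    - [0,0,-0.5,0,0,0,0.5]
    - [0,0,-0.7,0,0,0,0.5]
    - [0,0,-0.9,0,0,0,0.5]
    - [0,0,-0.9,0,0,0,0.5]
    - [0,0,-0.9,0,0,0,0.5]

```text
time_s: 28.5
tool_pos: [0.4619, -0.3274, 0.2252]
tool_rot: [179.9, 0.2, 100.2]
force: [-0.3, -0.8, -0.2]
grip_width: 0.0433
grasp_force: 0.0
```

```bash
python3 st.py
python3 - <<'E'
from h import *
im=avg("side",2); b=im[110:230,130:280]
cv2.imwrite("pics/s5.png",cv2.resize(b[:,:,::-1].astype(np.uint8),None,fx=4.5,fy=4.5,interpolation=cv2.INTER_CUBIC))
E
```

```text
28.5 [ 0.4619 -0.3274  0.2252] [1.7991e+02 1.5000e-01 1.0018e+02] Ftool [-0.71 -0.47  0.24] Tq(world) [-0.014 -0.122 -0.021] 0.0433 0.0 [ 67.  11. -39.  94.   7.  77.  37.]
```

View pics/s5.png

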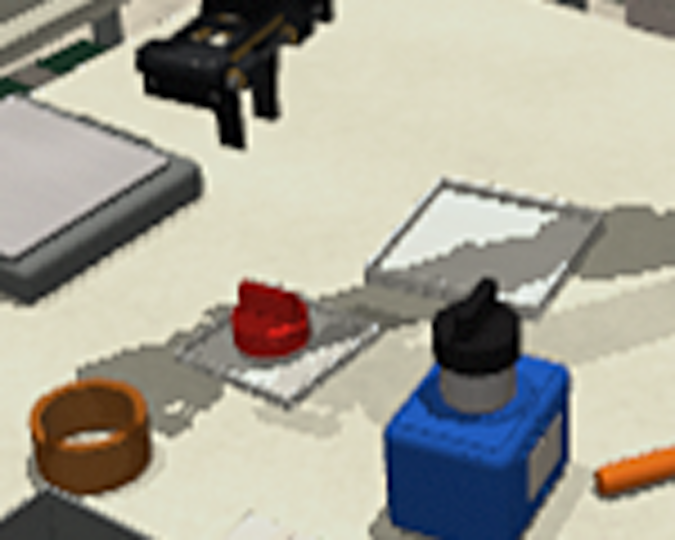

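The cap stands upright inside the small tray (crop 270,325), and the gripper is clear of it.

```bash
python3 -c "
from cell import env
print(env.sign_off())"
```

```text
the job is handed in; nothing more can be done
None
```

The red cap's catch cleared about 12 mm down, and I turned it free, lifted it off and stood it upright in the 130 mm tray; the job is handed in at about 28.6 s, though signing off gave no verdict.

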